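# Feed a sample bottle through the intake flap

## Task

Pick up the shorter of the two capped amber bottles, set it upright in the open entry end of the sample lane, and push it along the lane through the spring flap into the bay until the flap has swung fully shut behind it. Keep the bottle upright, leave it standing in the bay, and leave the taller bottle standing where it is.

Things in the scene. Friction and masses are not known exactly. Their poses are not given: they have to be found in the camera images.
- sample_bottle: The shorter capped amber bottle, loose, standing on the bench, about 120 g. Round: body 40 mm diameter up to 52 mm height, tapering shoulder, then a straight screw cap 36 mm diameter from 68 to 96 mm height (96 mm overall); grip it by the cap. Origin: centre of its underside, z up.
- tall_bottle: The taller capped amber bottle, a loose bystander of the same style: body 52 mm diameter, 150 mm overall, cap 40 mm diameter. Origin: centre of its underside, z up. Must stay where it is. (Also on the bench: a loose 48 mm screw cap, 24 mm high, at least 80 mm from either bottle's centre, and a mixer, far to the left.)
- lane: Fixed open-topped lane along its x. Origin: on the bench under the middle of the shut flap; x from entry to bay, z up. Floor 6 mm above bench. Entry: x -110 to 0 mm, 62 mm wide, open at -110. Bay: x 0 to 140 mm, 86 mm wide, then an end block 55 mm high. Rails 26 mm high. Gate posts (10 mm thick, x 0, y +36 and -36 mm) 50 mm high: fingers holding the bottle's cap pass over all but the end block.
- flap (a joint): Spring flap across the lane: upright steel leaf 63 mm long, 5 mm thick, from 11 to 49 mm above the bench, on a vertical hinge at the lane's x 0, y +36 mm. Value in rad: 0 shut, grows as it swings into the bay (lane +x), stop at 1.5; opens only that way, needs 1 to 3 N. It can shut only when the bottle's centre is about 75 mm or more past the flap's plane.
Not all that is in view belongs to the job. What is shaped like the sample_bottle but green is not meant.

How it is judged:
By the outcome, as a careful person would: the job done as asked, in the order asked, and still so for the second after the job is handed in, with the robot touching nothing.
It also fails if it takes over 38 s, if anything falls off the work surface, if the arm or the gripper's body presses on something with over 40 N, if the wrist force passes 120 N, or if a joint passes its speed limit or range.

## Robot

A 6-joint arm with a two-finger parallel gripper is mounted at the origin on the work surface. World frame = base frame: x ahead of the robot, y to its left, z up, the work surface at z = 0. Lengths are in m, angles in degrees, forces in N, time in s.
With the tool pointing down it reaches from about 0.375 to 0.9 m from the base axis. Payload 3.1 kg.
Tool frame: the origin (TCP) lies at the centre of the arm's flange, where the gripper is bolted on; the fingertips stand 182 mm ahead of it and the grasp point (between the pads) lies bot.grip_point_offset ahead of it (bot.grip_point_offset is the distance from the TCP to the grasp point, in m); x points along the fingers, z is the direction in which the jaws open and shut, and the axes are right-handed (so a half turn about x gives the same grasp; the last joint's range is limited). The gripper opens to 87 mm and grips with 3 to 60 N. Pads are 19 mm wide; open, the fingers measure 117 mm over their backs; the gripper's body (75 mm by 190 mm) begins 51 mm behind the grasp point.
Start: joints at [-76.805, 30.224, 82.088, -0, 67.689, -10.227], TCP at [0.248, -0.573, 0.405] pointing down, gripper open.
Joint ranges: [-176.69, 176.69], [-43.24, 126.21], [12.49, 139.97], [-82, 262], [0, 151.66], [-163.58, 163.58]. Speed limits (degrees/s): [159.86, 159.86, 180, 180, 180, 180].

## Interface

Orientations are given as a 3x3 rotation matrix whose columns are the frame's x, y, z axes.
In Python, from rig import bot gives the robot as it stands.
- The arm moves only by the tool step_arm, never from a script. Its argument "motion" is a list that holds one entry, the list of rows, each a list of 7 numbers: the turn, a rotation vector about the world's x, y, z in degrees, then the shift along the world's x, y, z in mm, then the finger opening in mm, from 0 to 87. A call has 1 to 12 rows; each row is the pose to reach, as a shift and turn from the pose commanded when the call began; what a row does not reach only later rows make up. A row lasts 1/12 s, in which the tool goes at most 41.7 mm and 7.16 degrees, less where a joint would pass 70% of its speed; a pose out of reach is approached as far as the arm can. A call with a gripper value outside its range is refused whole. The fingers move at their own pace and stop on an object; the grip force is fixed at half the most. Time passes only in rows, so rows that repeat a pose let the fingers close. It gives the time, the measured TCP pose, the force and the opening at its end, in the units of the state.
- bot.read_state(): the state, without advancing time (a new reading comes with each control period).
- bot.capture(name): name is "scene" or "top"; returns a dict with "frame" (480x640x3 uint8, red, green, blue), "range_z" (480x640 float32, m along the optical axis (not along the pixel's ray), 0 where there is no reading), "fx", "fy", "cx", "cy" (pixels), "dist_coeffs" ([k1, k2, p1, p2, k3] as OpenCV has them; the pictures are not rectified), "cam_to_world" (4x4, takes a point from camera to world coordinates). Camera axes: x right, y down, z forward; pixel columns grow to the right and rows downward; lengths in m; the calibration is good to about 2 mm. A picture is of the moment at which its call begins.
- bot.hand_in(): hands the job in, once; it reports no verdict.
The state is a dict: "time_s": time; "joint_positions": joint angles; "qvel": joint speeds; "tau": joint torques, N m; "position": TCP position; "tcp_rot": TCP orientation; "force": force on the tool from outside, world axes, zero at the start; "moment": the same for the moment, N m; "opening": opening from 0.0 (shut) to 1.0 (fully open).
Only numpy, scipy, OpenCV 4.12 (cv2) and the standard library are available. Lean on these libraries where they do the work, as an engineer would, in place of code of your own. Each camera call takes 0.05 s, during which the arm holds its last target.

## Working session

There is one attempt and no reset: what is moved stays moved. The work goes in short steps, Python scripts to look and compute and a tool call to move; the robot and the scene stay as the last step left them, time stands still between calls to the robot, and variables do not carry over. Pictures are saved under pics/ and viewed, and the job is handed in when it is done.

Besides the shell and the picture viewer there is one more tool, called after "Request:" by a JSON object that holds its "method" and its "body". step_arm: Moves the arm, as the interface text tells. Its arguments: {"type":"object","properties":{"motion":{"type":"array"}},"required":["motion"]}

```bash
mkdir -p pics; ls
python3 - <<'E'
from rig import bot
import cv2,numpy as np,pickle
print(bot.grip_point_offset); print(bot.read_state())
for n in("scene","top"):
    c=bot.capture(n); cv2.imwrite(f"pics/{n}0.png",c["frame"][:,:,::-1]); pickle.dump(c,open(n+"0.pkl","wb"))
    print(n,c["fx"],c["fy"],c["cx"],c["cy"],c["dist_coeffs"],c["cam_to_world"])
E
```

```text
pics
0.1635
{'time_s': 0.0, 'joint_positions': array([-7.68024837e+01,  3.02767338e+01,  8.21569537e+01, -2.05832138e-03,
        6.76876319e+01, -1.02258187e+01]), 'qvel': array([ 0.10638641, -0.01792943,  0.11054344,  0.04764166, -0.0341373 ,
       -0.0133531 ]), 'tau': array([-5.73041580e-04, -4.40040171e+01, -1.76593584e+01,  6.32813293e-02,
        5.82296192e-02, -1.70620501e-04]), 'position': array([ 0.24840794, -0.57313323,  0.403792  ]), 'tcp_rot': array([[-5.15782915e-04,  9.17587455e-01,  3.97533641e-01],
       [ 2.05391122e-03,  3.97533827e-01, -9.17585221e-01],
       [-9.99997758e-01,  3.43224026e-04, -2.08968433e-03]]), 'force': array([0.37412802, 0.02772549, 0.28793026]), 'moment': array([ 0.08278998, -0.0569117 ,  0.01460351]), 'opening': 0.9993425383635084}
scene 605.9568492705894 605.9568492705894 310.11984021460665 245.83616284871678 [-0.19737758  0.          0.          0.          0.        ] [[ 0.8770166   0.34588777 -0.33347195  0.86852617]
 [ 0.48008882 -0.60360462  0.63653452 -0.49959692]
 [ 0.01888429 -0.71834749 -0.69542812  0.70525078]
 [ 0.          0.          0.          1.        ]]
top 581.8346095664921 581.8346095664921 313.8730427510848 240.3325316555753 [0.01269612 0.         0.         0.         0.        ] [[ 0.01135398 -0.98620106  0.16516223  0.41119844]
 [-0.99933622 -0.00547348  0.03601603  0.04931062]
 [-0.03461503 -0.16546152 -0.98560859  1.08178246]
 [ 0.          0.          0.          1.        ]]
```

View pics/scene0.png

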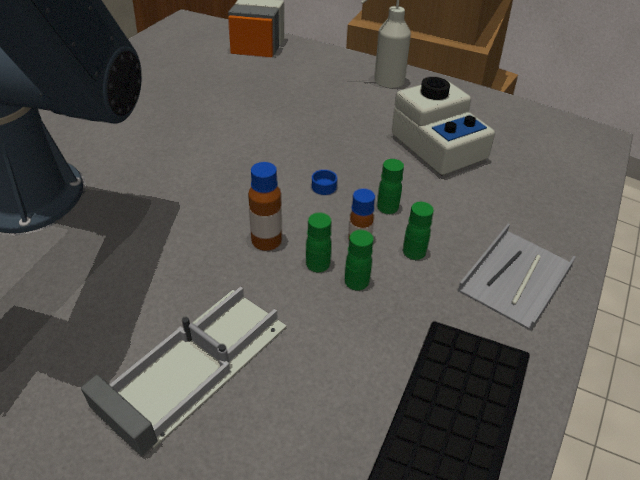

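View pics/top0.png

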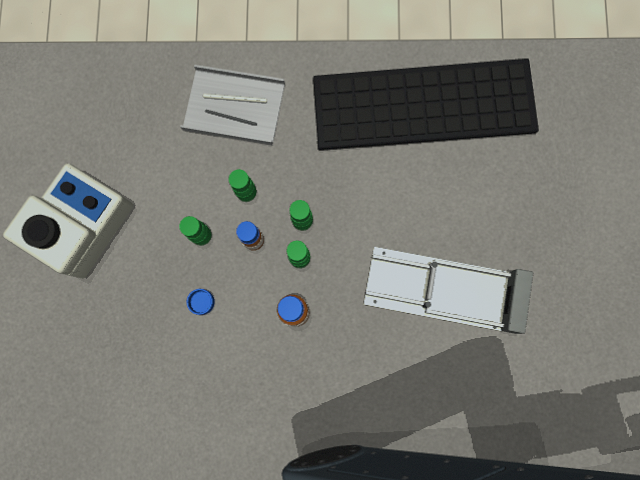

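The sample bottle's blue cap is at top pixel (248,232), ringed by four green bottles. The tall bottle is at (291,308). The lane's entry is on the left (x≈368), the flap is near (430,283) and the end block is on the right.

```bash
cat > h.py <<'E'
import numpy as np,cv2,pickle
def K(c): return np.array([[c["fx"],0,c["cx"]],[0,c["fy"],c["cy"]],[0,0,1]])
def pts(c):
    h,w=c["range_z"].shape
    u,v=np.meshgrid(np.arange(w),np.arange(h))
    p=cv2.undistortPoints(np.stack([u,v],-1).reshape(-1,1,2).astype(np.float64),K(c),np.array(c["dist_coeffs"])).reshape(h,w,2)
    z=c["range_z"][...,None]
    P=np.concatenate([p*z,z],-1)
    M=np.array(c["cam_to_world"]); W=P@M[:3,:3].T+M[:3,3]; W[c["range_z"]==0]=np.nan
    return W
def onplane(c,uv,z):
    p=cv2.undistortPoints(np.array(uv,float).reshape(-1,1,2),K(c),np.array(c["dist_coeffs"])).reshape(-1,2)
    M=np.array(c["cam_to_world"]); d=np.c_[p,np.ones(len(p))]@M[:3,:3].T
    return M[:3,3]+d*((z-M[2,3])/d[:,2])[:,None]
def tops(c,lo,hi,box=(0.2,0.9,-0.5,0.5)):
    W=pts(c);m=(W[...,2]>lo)&(W[...,2]<hi)&(W[...,0]>box[0])&(W[...,0]<box[1])&(W[...,1]>box[2])&(W[...,1]<box[3])
    n,l,s,cc=cv2.connectedComponentsWithStats(m.astype(np.uint8))
    for i in range(1,n):
        if s[i,4]<60: continue
        q=W[l==i]; (ctr,r)=cv2.minEnclosingCircle(q[:,:2].astype(np.float32))
        print(lo,"px",cc[i].round(0),"n",s[i,4],"mean",q.mean(0).round(4),"circ",np.round(ctr,4),"r",round(r,4),"rgb",c["frame"][l==i].mean(0).round())
E
python3 - <<'E'
from h import *
for n in("top","scene"):
    c=pickle.load(open(n+"0.pkl","rb")); print(n)
    tops(c,.088,.104); tops(c,.142,.158); tops(c,.015,.035); tops(c,.045,.062)
    W=pts(c); print(np.nanmedian(W[...,2]))
c=pickle.load(open("top0.pkl","rb"))
im=cv2.resize(c["frame"][230:350,350:550,::-1],None,fx=4,fy=4,interpolation=cv2.INTER_CUBIC);cv2.imwrite("pics/lane.png",im)
c=pickle.load(open("scene0.pkl","rb"))
im=cv2.resize(c["frame"][280:460,70:300,::-1],None,fx=3,fy=3,interpolation=cv2.INTER_CUBIC);cv2.imwrite("pics/lane_s.png",im)
E
```

```text
top
0.088 px [238. 179.] n 320 mean [0.6854 0.2202 0.0943] circ [0.6859 0.2205] r 0.0181 rgb [ 51. 143.  69.]
0.088 px [ 88. 202.] n 110 mean [0.6443 0.4855 0.0906] circ [0.6448 0.4855] r 0.0115 rgb [33. 33. 35.]
0.088 px [299. 210.] n 329 mean [0.6304 0.1121 0.0944] circ [0.631  0.1119] r 0.0181 rgb [ 55. 148.  73.]
0.088 px [189. 226.] n 336 mean [0.6008 0.3034 0.0941] circ [0.601  0.3038] r 0.0182 rgb [ 53. 144.  70.]
0.088 px [246. 231.] n 332 mean [0.5921 0.2034 0.0942] circ [0.5927 0.2033] r 0.0182 rgb [ 54. 105. 189.]
0.088 px [ 83. 242.] n 170 mean [0.5713 0.4868 0.097 ] circ [0.5736 0.4994] r 0.0327 rgb [96. 98. 88.]
0.088 px [296. 250.] n 337 mean [0.5589 0.1157 0.0943] circ [0.5594 0.1157] r 0.0181 rgb [ 58. 152.  76.]
0.142 px [289. 308.] n 485 mean [0.4576 0.1215 0.1484] circ [0.4574 0.1219] r 0.02 rgb [ 62. 113. 198.]
0.015 px [420. 110.] n 11883 mean [ 0.8417 -0.1115  0.0209] circ [ 0.8489 -0.1193] r 0.2183 rgb [36. 37. 36.]
0.015 px [225. 134.] n 225 mean [0.7965 0.2614 0.0184] circ [0.7979 0.2621] r 0.0896 rgb [139. 142. 139.]
0.015 px [248. 196.] n 60 mean [0.6726 0
[... 3606 characters left out ...]
rc [0.5956 0.202 ] r 0.0199 rgb [71. 39. 15.]
0.045 px [266. 225.] n 244 mean [0.4708 0.1046 0.0535] circ [0.4629 0.1163] r 0.0254 rgb [90. 84. 77.]
0.045 px [417. 233.] n 250 mean [0.6906 0.2081 0.0543] circ [0.6881 0.2182] r 0.0202 rgb [18. 64. 27.]
0.045 px [319. 245.] n 252 mean [0.5672 0.1043 0.054 ] circ [0.5614 0.1138] r 0.0202 rgb [17. 64. 26.]
0.045 px [358. 263.] n 253 mean [0.6368 0.0993 0.0539] circ [0.6332 0.1094] r 0.0195 rgb [15. 63. 25.]
0.045 px [205. 335.] n 302 mean [ 0.5123 -0.1224  0.0483] circ [ 0.5097 -0.1223] r 0.0417 rgb [103. 103. 102.]
0.045 px [116. 408.] n 1889 mean [ 0.4853 -0.2756  0.0539] circ [ 0.4813 -0.2749] r 0.0567 rgb [88. 89. 86.]
0.00010483539748618043
```

View pics/lane.png

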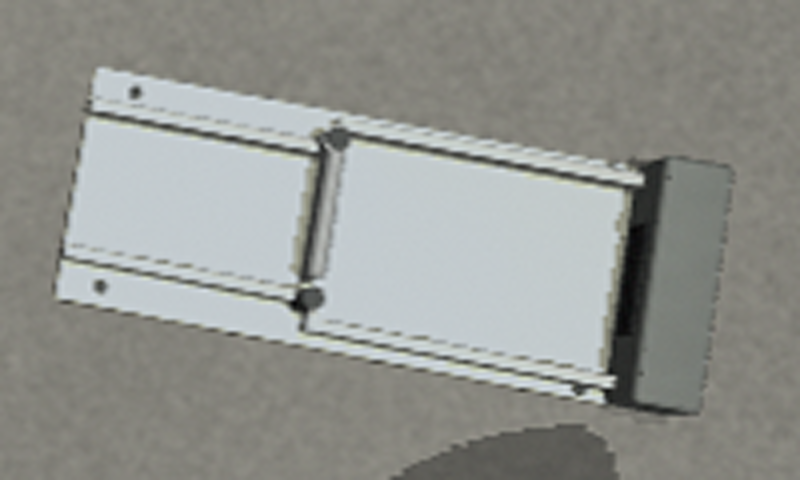

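View pics/lane_s.png

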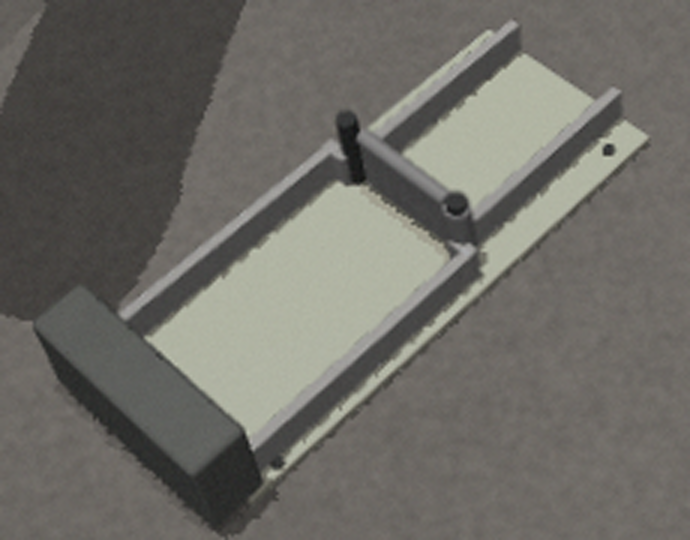

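Run:
```python
from h import *
for n in("top","scene"):
    c=pickle.load(open(n+"0.pkl","rb")); W=pts(c); print(n)
    B=(W[...,0]>.4)&(W[...,0]<.62)&(W[...,1]<-.0)&(W[...,1]>-.32)
    def rect(m,name):
        m=m&B; nn,l,s,cc=cv2.connectedComponentsWithStats(m.astype(np.uint8)); i=1+np.argmax(s[1:,4]); q=W[l==i]
        r=cv2.minAreaRect((q[:,:2]*1000).astype(np.float32)); print(name,len(q),np.round(r[0],1),np.round(r[1],1),round(r[2],1)); return q
    rect((W[...,2]>.0035)&(W[...,2]<.065),"all")
    rect((W[...,2]>.048)&(W[...,2]<.065),"block")
    # rails: rail-top points in lane-aligned frame; sweep angle
    q=W[B&(W[...,2]>.020)&(W[...,2]<.030)]
    o=np.array([.5095,-.121])
    best=None
    for a in np.arange(-106,-96,.25):
        t=np.radians(a); y=(q[:,:2]-o)@np.array([-np.sin(t),np.cos(t)]); h=np.histogram(y,bins=np.arange(-.06,.06,.002))[0]
        s=(h**2).sum()
        if best is None or s>best[0]: best=(s,a,h)
    a=best[1];t=np.radians(a); R=np.array([[np.cos(t),np.sin(t)],[-np.sin(t),np.cos(t)]])
    L=(q[:,:2]-o)@R.T
    print("ang",a)
    for nm,mm in(("entry",L[:,0]<-.01),("bay",(L[:,0]>.01)&(L[:,0]<.13))):
        h,e=np.histogram(L[mm,1]*1000,bins=np.arange(-60,61,3)); print(nm,[(int(x),int(k)) for x,k in zip(e,h) if k>4], "xrange",(L[mm,0].min()*1000).round(),(L[mm,0].max()*1000).round())
    q=W[B&(W[...,2]>.042)&(W[...,2]<.052)]; L=(q[:,:2]-o)@R.T*1000; L=L[abs(L[:,0])<20]; print("flap",np.median(L,0),L.min(0),L.max(0))
```

```text
top
all 7757 [ 502.1 -150.9] [281.5 111.7] 79.5
block 1111 [ 479.7 -273.9] [ 31.3 109.8] 79.9
ang -100.75
entry [(-42, 19), (-39, 96), (-36, 77), (27, 58), (30, 92), (33, 39)] xrange -110.0 -10.0
bay [(-51, 93), (-48, 115), (-45, 26), (39, 36), (42, 112), (45, 90)] xrange 10.0 130.0
flap [-0.5469635   1.62218559] [ -6.56162521 -42.93141362] [ 5.32219757 39.52458423]
scene
all 13731 [ 503.4 -150.4] [282.1 113.3] 79.7
block 1832 [ 481.2 -274. ] [ 31.2 111.7] 79.1
ang -96.25
entry [(-36, 25), (-33, 79), (-30, 116), (-27, 66), (-24, 7), (30, 11), (33, 48), (36, 117), (39, 113), (42, 43)] xrange -112.0 -10.0
bay [(-60, 14), (-57, 62), (-54, 152), (-51, 137), (-48, 88), (-45, 19), (33, 34), (36, 95), (39, 175), (42, 134), (45, 70)] xrange 10.0 130.0
flap [1.35442488 5.22692676] [ -7.62601432 -40.81579976] [ 9.61617687 42.07864414]
```

Request:
{"method": "step_arm", "body": {"motion": [[[0,0,1,7,16,0,87],[0,0,3,20,45,0,87],[0,0,5,35,79,0,87],[0,0,7,50,112,0,87],[0,0,9,65,146,0,87],[0,0,11,80,180,0,87],[0,0,13,95,214,0,87],[0,0,15,110,247,0,87],[0,0,17,125,281,0,87],[0,0,19,140,315,0,87],[0,0,20,155,349,0,87],[0,0,21,170,382,0,87]]]}}

```text
time_s: 1.1
position: [0.4186, -0.1895, 0.4046]
tcp_rot: [[-0.001, 0.714, 0.7], [0.001, 0.7, -0.714], [-1.0, -0.0, -0.001]]
force: [1.0, -0.0, 0.2]
opening: 1.004
```

Request:
{"method": "step_arm", "body": {"motion": [[[0,0,1,15,34,0,87],[0,0,2,30,68,0,87],[0,0,3,45,101,0,87],[0,0,4,60,135,0,87],[0,0,5,75,169,0,87],[0,0,6,90,203,0,87],[0,0,7,105,236,0,87],[0,0,8,120,270,0,87],[0,0,9,135,304,0,87],[0,0,10,150,338,0,87],[0,0,10.6,166,373,0,87],[0,0,10.6,175.5,394,0,87]]]}}

```text
time_s: 2.1
position: [0.5947, 0.206, 0.4043]
tcp_rot: [[0.001, 0.571, 0.821], [0.001, 0.821, -0.571], [-1.0, 0.001, -0.0]]
force: [0.3, 0.7, 1.0]
opening: 0.996
```

Run:
```python
from rig import bot
import cv2,pickle
for n in("scene","top"):
    c=bot.capture(n); cv2.imwrite(f"pics/{n}1.png",c["frame"][:,:,::-1]); pickle.dump(c,open(n+"1.pkl","wb"))
print(bot.read_state())
```

```text
{'time_s': 2.2, 'joint_positions': array([8.93470067e+00, 3.05987854e+01, 8.14798269e+01, 6.54875318e-02,
       6.78505577e+01, 4.36410332e+01]), 'qvel': array([-3.09271044, -1.55899197,  3.91139007, -2.49658786,  0.91623693,
       -1.44489779]), 'tau': array([  1.08657192, -43.86732459, -18.41418922,   0.28254496,
        -0.10220559,   0.12358502]), 'position': array([0.59476944, 0.206003  , 0.40409633]), 'tcp_rot': array([[ 1.05702779e-03,  5.69723198e-01,  8.21835969e-01],
       [ 1.23781079e-03,  8.21835053e-01, -5.69724155e-01],
       [-9.99998675e-01,  1.61949170e-03,  1.63492970e-04]]), 'force': array([-0.8471657 , -0.74305445, -0.45132094]), 'moment': array([ 0.02482263, -0.05762114,  0.00594413]), 'opening': 0.9973906527134658}
```

View pics/scene1.png

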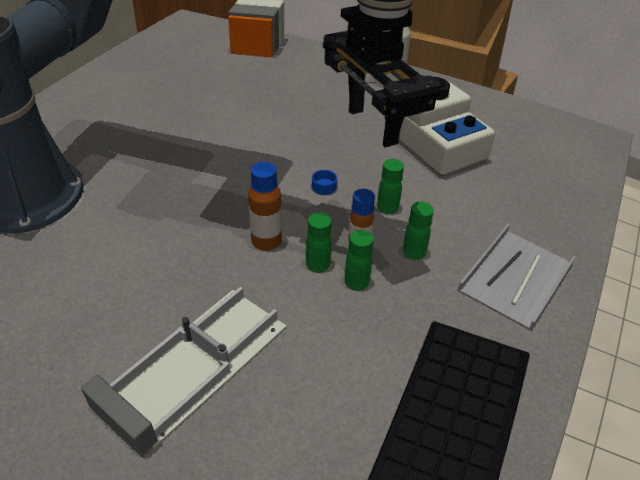

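The gripper is open above the bottle cluster, with its fingers at about (356,95) and (393,130). Nothing has been disturbed. I'll descend partway and check alignment.

Request:
{"method": "step_arm", "body": {"motion": [[[0,0,0,0,0,-12,87],[0,0,0,0,0,-30,87],[0,0,0,0,0,-50,87],[0,0,0,0,0,-70,87],[0,0,0,0,0,-85,87],[0,0,0,0,0,-95,87],[0,0,0,0,0,-100,87],[0,0,0,0,0,-100,87],[0,0,0,0,0,-100,87]]]}}

```text
time_s: 2.95
position: [0.5941, 0.2022, 0.3051]
tcp_rot: [[0.0, 0.574, 0.819], [0.0, 0.819, -0.574], [-1.0, 0.0, 0.0]]
force: [0.4, 0.0, -0.0]
opening: 1.0
```

Run:
```python
from rig import bot
import cv2,pickle
from h import *
for n in("scene","top"):
    c=bot.capture(n); pickle.dump(c,open(n+"2.pkl","wb"))
    x,y=((260,100) if n=="scene" else (150,130))
    cv2.imwrite(f"pics/{n}2.png",cv2.resize(c["frame"][y:y+200,x:x+200,::-1],None,fx=3,fy=3))
s=bot.read_state();print(s["position"],s["tcp_rot"],s["qvel"])
```

```text
[0.5943894  0.20247459 0.30587695] [[ 2.17584960e-03  5.73343041e-01  8.19312531e-01]
 [ 2.64623809e-04  8.19314112e-01 -5.73344850e-01]
 [-9.99997598e-01  1.46432176e-03  1.63098406e-03]] [ 0.1652628  -0.22932967 -0.01090316 -0.01419004 -0.13312649  0.050372  ]
```

View pics/scene2.png

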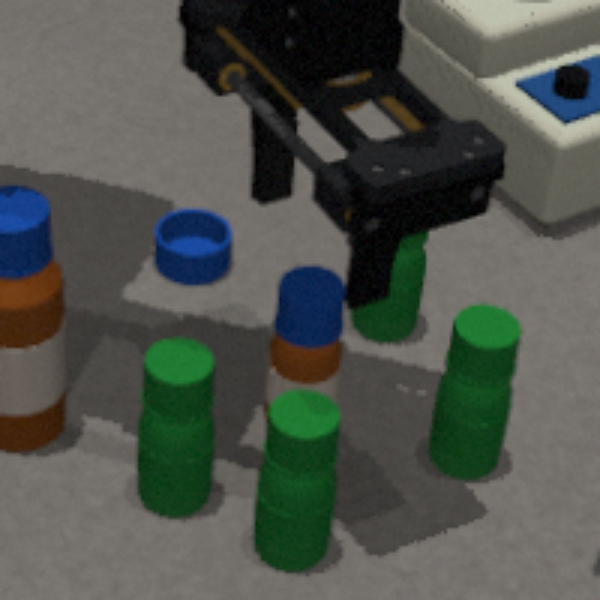

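View pics/top2.png

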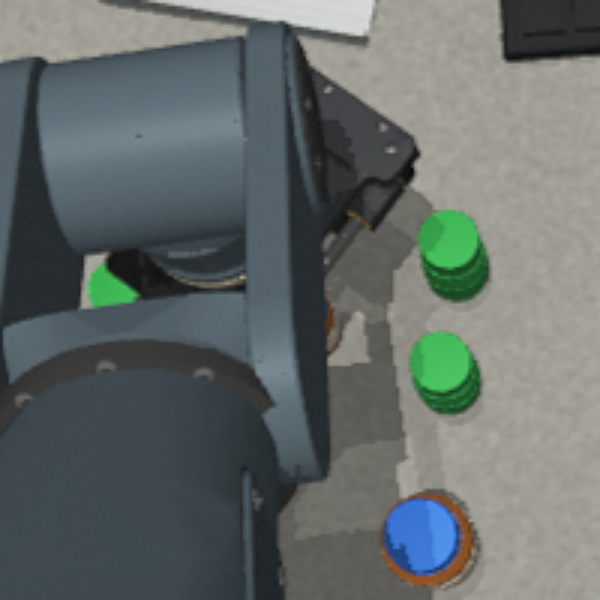

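In the scene view the fingertips stand at about z 0.12, astride the cap at (363,200). The greens and the tall bottle are clear of them. Descending and gripping.

Request:
{"method": "step_arm", "body": {"motion": [[[0,0,0,0,0,-12,87],[0,0,0,0,0,-25,87],[0,0,0,0,0,-38,87],[0,0,0,0,0,-50,87],[0,0,0,0,0,-57,87],[0,0,0,0,0,-57,87],[0,0,0,0,0,-57,70],[0,0,0,0,0,-57,50],[0,0,0,0,0,-57,40],[0,0,0,0,0,-57,30],[0,0,0,0,0,-57,25],[0,0,0,0,0,-57,25]]]}}

```text
time_s: 4.05
position: [0.5941, 0.2026, 0.2482]
tcp_rot: [[0.001, 0.573, 0.819], [0.0, 0.819, -0.573], [-1.0, 0.001, 0.001]]
force: [-0.3, 0.2, 0.8]
opening: 0.627
```

Request:
{"method": "step_arm", "body": {"motion": [[[0,0,0,0,0,0,25],[0,0,0,0,0,0,25],[0,0,0,0,0,0,25],[0,0,0,0,0,5,25],[0,0,0,0,0,15,25]]]}}

```text
time_s: 4.47
position: [0.5933, 0.2024, 0.2618]
tcp_rot: [[-0.004, 0.573, 0.819], [-0.001, 0.819, -0.573], [-1.0, -0.003, -0.003]]
force: [0.0, -0.6, -1.0]
opening: 0.406
```

Request:
{"method": "step_arm", "body": {"motion": [[[0,0,0,0,0,12,25],[0,0,0,0,0,30,25],[0,0,0,0,0,50,25],[0,0,0,0,0,70,25],[0,0,0,0,0,90,25],[0,0,0,0,0,110,25],[0,0,0,0,0,122,25],[0,0,0,0,0,130,25],[0,0,0,0,0,130,25]]]}}

```text
time_s: 5.22
position: [0.5943, 0.2026, 0.396]
tcp_rot: [[0.006, 0.573, 0.819], [0.001, 0.819, -0.573], [-1.0, 0.004, 0.004]]
force: [0.7, 0.6, -1.5]
opening: 0.402
```

Run:
```python
from rig import bot
import cv2,pickle
c=bot.capture("scene"); cv2.imwrite(f"pics/scene3.png",c["frame"][:,:,::-1])
s=bot.read_state();print(s["time_s"],s["position"],s["force"],s["opening"],s["tcp_rot"])
```

```text
5.2667 [0.5939596  0.20257307 0.39428214] [-0.07919852 -0.07306548 -1.48492964] 0.4071725237024109 [[ 2.68346154e-03  5.73190636e-01  8.19417655e-01]
 [ 3.98687807e-04  8.19419927e-01 -5.73193531e-01]
 [-9.99996320e-01  1.86483462e-03  1.97035774e-03]]
```

View pics/scene3.png

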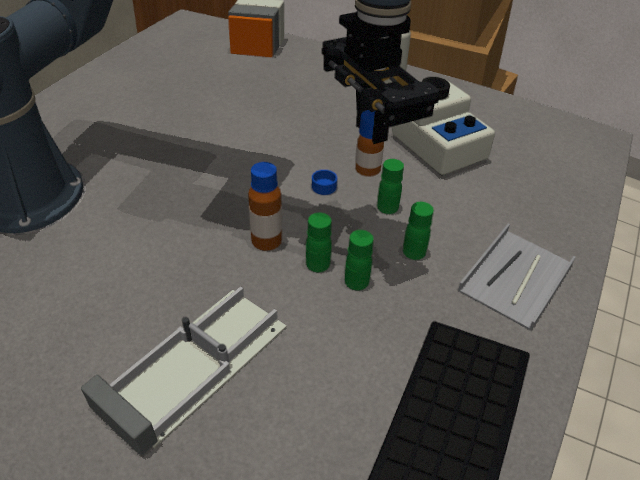

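The bottle hangs upright in the gripper at (370,150), and the tall bottle and the greens are undisturbed. Carrying it over the entry.

Request:
{"method": "step_arm", "body": {"motion": [[[0,0,0,-3,-10,0,25],[0,0,0,-10,-33,0,25],[0,0,0,-18,-62,0,25],[0,0,0,-27,-92,0,25],[0,0,0,-36,-122,0,25],[0,0,0,-45,-152,0,25],[0,0,0,-54,-182,0,25],[0,0,0,-62,-210,0,25],[0,0,0,-68,-232,0,25],[0,0,0,-72,-245,0,25],[0,0,0,-73,-250,0,25],[0,0,0,-73,-250,0,25]]]}}

```text
time_s: 6.27
position: [0.5203, -0.0488, 0.3919]
tcp_rot: [[-0.002, 0.575, 0.818], [0.0, 0.818, -0.575], [-1.0, -0.001, -0.002]]
force: [-0.1, 1.2, -0.9]
opening: 0.402
```

Request:
{"method": "step_arm", "body": {"motion": [[[0,0,0,0,0,-10,25],[0,0,0,0,0,-28,25],[0,0,0,0,0,-48,25],[0,0,0,0,0,-68,25],[0,0,0,0,0,-84,25],[0,0,0,0,0,-94,25],[0,0,0,0,0,-100,25],[0,0,0,0,0,-100,25],[0,0,0,0,0,-100,25]]]}}

```text
time_s: 7.02
position: [0.5212, -0.0471, 0.2927]
tcp_rot: [[0.0, 0.573, 0.82], [0.0, 0.82, -0.573], [-1.0, 0.0, -0.0]]
force: [0.2, 0.0, -1.1]
opening: 0.409
```

Run:
```python
from rig import bot
import cv2,pickle
for n in("scene","top"):
    c=bot.capture(n); pickle.dump(c,open(n+"4.pkl","wb"))
    x,y=((80,200) if n=="scene" else (340,200))
    cv2.imwrite(f"pics/{n}4.png",cv2.resize(c["frame"][y:y+200,x:x+230,::-1],None,fx=3,fy=3))
s=bot.read_state();print(s["time_s"],s["position"],s["force"],s["opening"])
```

```text
7.1167 [ 0.52141114 -0.04734938  0.29351377] [-0.23935416 -0.48298601 -0.40090268] 0.40474282970003556
```

View pics/scene4.png

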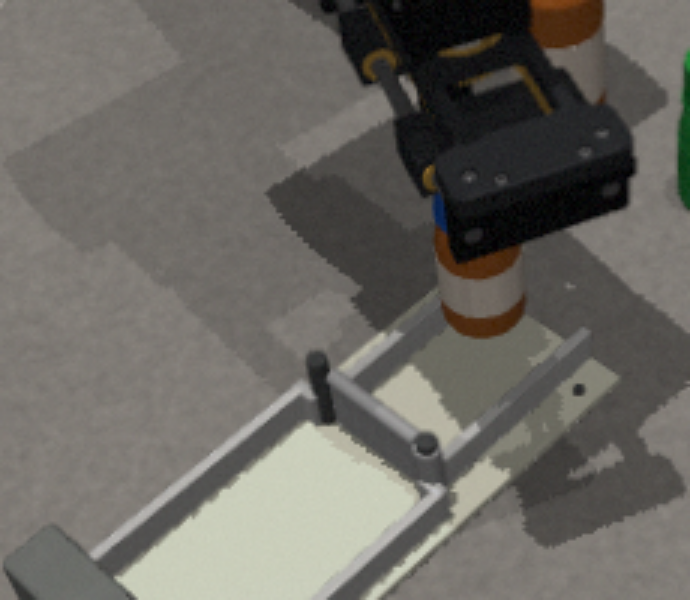

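View pics/top4.png

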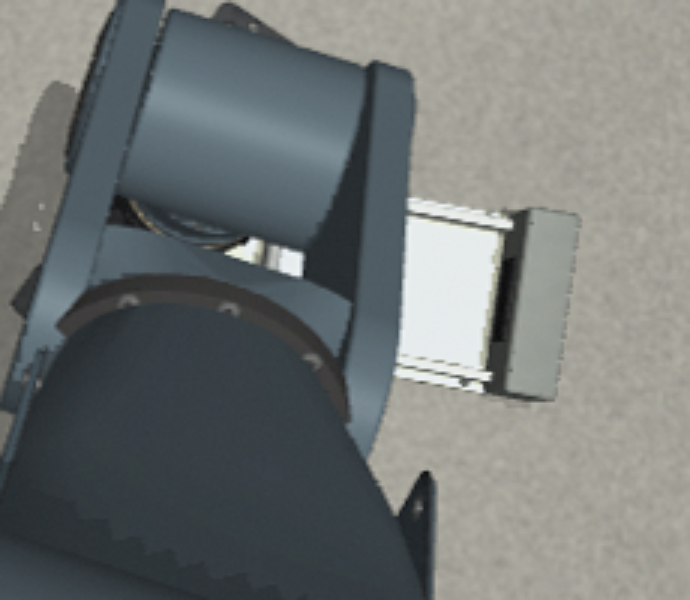

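The bottle is over the entry, its base at about (241,308) full-image and between the rails. It is about 45 mm above the bench. Lowering to the floor.

Request:
{"method": "step_arm", "body": {"motion": [[[0,0,0,0,0,-8,25],[0,0,0,0,0,-18,25],[0,0,0,0,0,-27,25],[0,0,0,0,0,-33,25],[0,0,0,0,0,-36,25],[0,0,0,0,0,-38,25],[0,0,0,0,0,-38,25],[0,0,0,0,0,-38,25]]]}}

```text
time_s: 7.78
position: [0.5211, -0.0475, 0.2547]
tcp_rot: [[0.0, 0.573, 0.819], [-0.0, 0.819, -0.573], [-1.0, 0.0, 0.0]]
force: [0.0, 0.9, -1.6]
opening: 0.399
```

Run:
```python
from rig import bot
import cv2,pickle
c=bot.capture("scene")
x,y=(130,200)
cv2.imwrite(f"pics/scene5.png",cv2.resize(c["frame"][y:y+180,x:x+200,::-1],None,fx=3,fy=3))
s=bot.read_state();print(s["time_s"],s["position"],s["force"],s["opening"])
```

```text
7.8333 [ 0.52111104 -0.04752757  0.254863  ] [ 0.07061771 -0.19731769 -1.75443929] 0.4077053313999125
```

View pics/scene5.png

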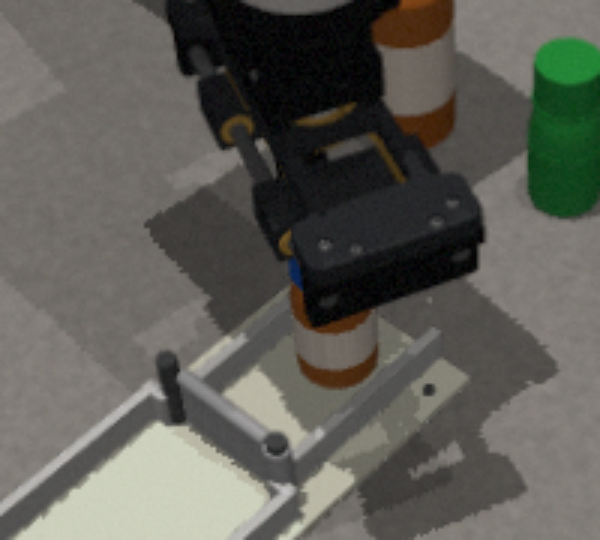

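The bottle is in the entry between the rails and essentially at floor height. I'll release it to settle, then regrip.

Request:
{"method": "step_arm", "body": {"motion": [[[0,0,0,0,0,-1,25],[0,0,0,0,0,-1,25],[0,0,0,0,0,-1,36],[0,0,0,0,0,-1,40],[0,0,0,0,0,-1,46],[0,0,0,0,0,-1,50],[0,0,0,0,0,-1,50],[0,0,0,0,0,-1,50],[0,0,0,0,0,-1,50]]]}}

```text
time_s: 8.58
position: [0.521, -0.0475, 0.2538]
tcp_rot: [[0.0, 0.573, 0.819], [-0.0, 0.819, -0.573], [-1.0, 0.0, 0.0]]
force: [0.4, 0.8, -0.5]
opening: 0.571
```

Run:
```python
from rig import bot
import cv2,pickle
c=bot.capture("scene")
x,y=(130,200)
cv2.imwrite(f"pics/scene6.png",cv2.resize(c["frame"][y:y+180,x:x+200,::-1],None,fx=3,fy=3))
s=bot.read_state();print(s["time_s"],s["position"],s["force"],s["opening"])
```

```text
8.6333 [ 0.52098369 -0.04746775  0.25379297] [0.00343748 0.78003592 0.86380061] 0.5737899616521324
```

View pics/scene6.png

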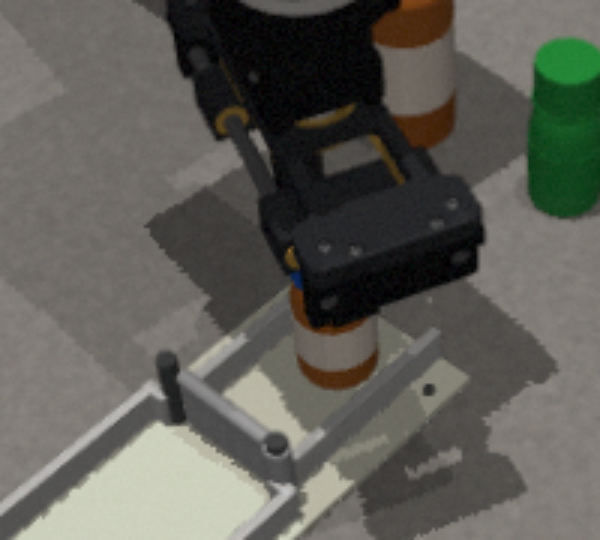

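Released, it stands upright in the entry at about (243,313). Regripping and pushing along the lane.

Request:
{"method": "step_arm", "body": {"motion": [[[0,0,0,0,0,0,25],[0,0,0,0,0,0,25],[0,0,0,0,0,0,25],[0,0,0,0,0,0,25],[0,0,0,0,0,0,25],[0,0,0,-1,-5,0,25],[0,0,0,-2,-11,0,25],[0,0,0,-3,-17,0,25],[0,0,0,-4.5,-24,0,25],[0,0,0,-5.5,-31,0,25],[0,0,0,-7,-38,0,25],[0,0,0,-8,-45,0,25]]]}}

```text
time_s: 9.63
position: [0.5129, -0.0928, 0.254]
tcp_rot: [[0.001, 0.573, 0.819], [0.0, 0.819, -0.573], [-1.0, 0.001, 0.0]]
force: [0.1, 3.1, 2.8]
opening: 0.406
```

Request:
{"method": "step_arm", "body": {"motion": [[[0,0,0,-1.3,-7,0,25],[0,0,0,-2.6,-14,0,25],[0,0,0,-3.9,-21,0,25],[0,0,0,-5.1,-28,0,25],[0,0,0,-6.4,-35,0,25],[0,0,0,-7.7,-42,0,25],[0,0,0,-9,-49,0,25],[0,0,0,-10.3,-56,0,25],[0,0,0,-11.6,-63,0,25]]]}}

```text
time_s: 10.38
position: [0.4999, -0.1553, 0.2529]
tcp_rot: [[-0.005, 0.573, 0.82], [0.003, 0.82, -0.573], [-1.0, -0.001, -0.006]]
force: [-1.4, 5.0, 0.1]
opening: 0.404
```

Run:
```python
from rig import bot
import cv2,pickle
c=bot.capture("scene")
x,y=(70,230)
cv2.imwrite(f"pics/scene7.png",cv2.resize(c["frame"][y:y+220,x:x+230,::-1],None,fx=3,fy=3)[:600])
s=bot.read_state();print(s["time_s"],s["position"],s["force"],s["opening"])
```

```text
10.4333 [ 0.4999335  -0.15643858  0.25297664] [-2.63672679  2.1515641   1.61855653] 0.40262828237393733
```

View pics/scene7.png

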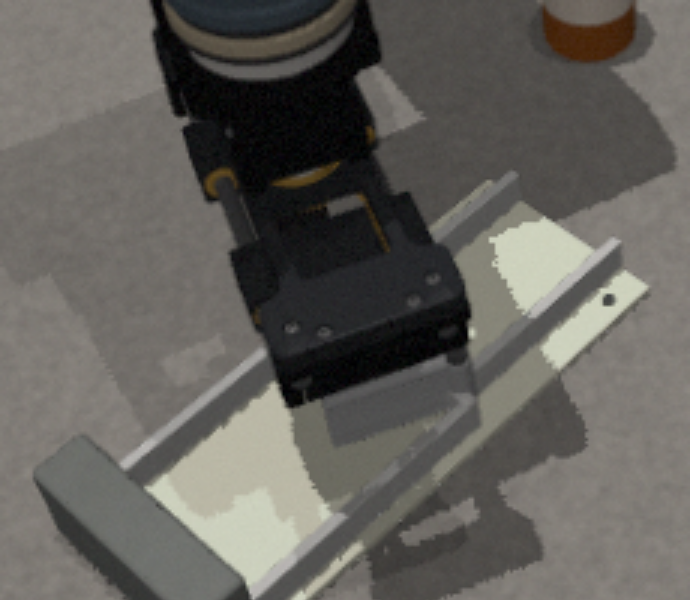

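The flap leaf is swung about 1 rad into the bay, seen at (203,365) full-image. Contact forces are under 6 N. Continuing to lane x ≈ 97 mm.

Request:
{"method": "step_arm", "body": {"motion": [[[0,0,0,-1.3,-7,0,25],[0,0,0,-2.6,-14,0,25],[0,0,0,-3.9,-21,0,25],[0,0,0,-5.1,-28,0,25],[0,0,0,-6.4,-35,0,25],[0,0,0,-7.7,-42,0,25],[0,0,0,-9,-49,0,25],[0,0,0,-10.2,-55,0,25],[0,0,0,-11,-60,0,25],[0,0,0,-11,-60,0,25],[0,0,0,-11,-60,0,25]]]}}

```text
time_s: 11.35
position: [0.4909, -0.2167, 0.2542]
tcp_rot: [[0.003, 0.574, 0.819], [-0.003, 0.819, -0.574], [-1.0, -0.001, 0.004]]
force: [-2.5, -2.4, -0.1]
opening: 0.406
```

Run:
```python
from rig import bot
import cv2,pickle
c=bot.capture("scene")
x,y=(70,230)
cv2.imwrite(f"pics/scene8.png",cv2.resize(c["frame"][y:y+220,x:x+230,::-1],None,fx=3,fy=3)[:600])
s=bot.read_state();print(s["time_s"],s["position"],s["force"],s["opening"])
```

```text
11.4 [ 0.49089081 -0.21641997  0.25417806] [-2.30866388 -1.54866093 -0.77618398] 0.40296890491460147
```

View pics/scene8.png

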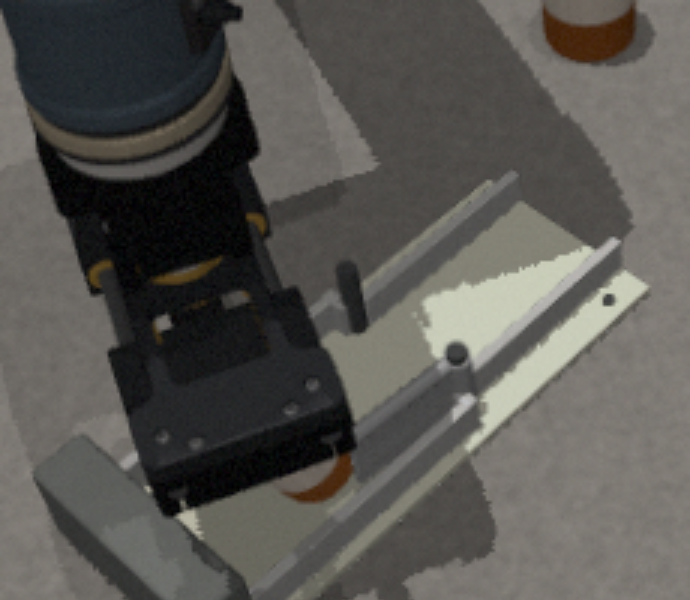

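The bottle is in the bay near (178,393), but the flap is still open. It should be clear by geometry, so it may be damped. I'll wait and look again.

Request:
{"method": "step_arm", "body": {"motion": [[[0,0,0,0,0,0,25],[0,0,0,0,0,0,25],[0,0,0,0,0,0,25],[0,0,0,0,0,0,25],[0,0,0,0,0,0,25],[0,0,0,0,0,0,25]]]}}

```text
time_s: 11.9
position: [0.4904, -0.2154, 0.2538]
tcp_rot: [[0.0, 0.573, 0.819], [-0.0, 0.819, -0.573], [-1.0, -0.0, 0.0]]
force: [-1.3, -1.5, -0.5]
opening: 0.404
```

Run:
```python
from rig import bot
import cv2,pickle
c=bot.capture("scene")
x,y=(70,230)
cv2.imwrite(f"pics/scene9.png",cv2.resize(c["frame"][y:y+220,x:x+230,::-1],None,fx=3,fy=3)[:600])
s=bot.read_state();print(s["time_s"],s["position"],s["force"],s["opening"])
```

```text
11.95 [ 0.49039624 -0.21537996  0.25373976] [-1.02290732 -0.0743062  -0.97409493] 0.4058024551108941
```

View pics/scene9.png

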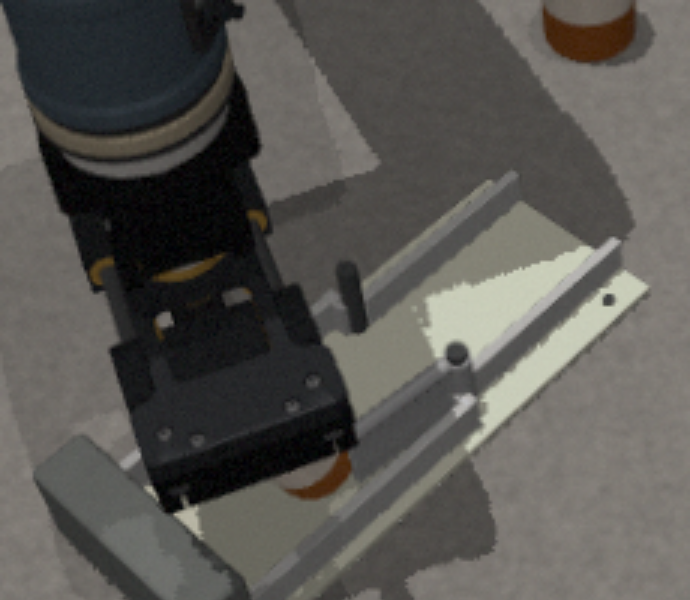

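Run:
```python
from rig import bot
from h import *
c=bot.capture("scene"); pickle.dump(c,open("scene10.pkl","wb"))
o=np.array([.508,-.1207]);t=np.radians(-100.4);R=np.array([[np.cos(t),np.sin(t)],[-np.sin(t),np.cos(t)]])
W=pts(c);L=np.dstack([((W[...,:2]-o)@R.T)*1000,W[...,2]*1000])
np.set_printoptions(suppress=True,linewidth=160)
for u,v in [(178,395),(175,393),(183,387),(187,380),(178,388),(190,378),(188,372),(200,360),(215,350),(165,390)]:
    print(u,v,L[v,u].round(0),c["frame"][v,u])
f=c["frame"].astype(int);m=(f[...,0]>f[...,2]*1.7)&(f[...,0]>50)&(L[...,0]>40)&(L[...,0]<140)&(abs(L[...,1])<45)
q=L[m];print(m.sum());
for z0 in range(0,100,6):
    s=q[(q[:,2]>=z0)&(q[:,2]<z0+6)]
    if len(s)>3: print(z0,len(s),s.min(0).round(),s.max(0).round())
cv2.imwrite("pics/scene10.png",cv2.resize(c["frame"][340:420,130:240,::-1],None,fx=7,fy=7,interpolation=cv2.INTER_CUBIC))
```

```text
178 395 [78. 27. 12.] [92 80 65]
175 393 [81. 25. 18.] [71 40 12]
183 387 [68. 28. 22.] [74 42 15]
187 380 [62. 33. 36.] [79 79 80]
178 388 [76. 29. 29.] [84 62 49]
190 378 [59. 36. 39.] [71 70 69]
188 372 [58. 32. 48.] [74 75 74]
200 360 [16.  4.  5.] [124 122 113]
215 350 [ 9. 33. 48.] [122 122 118]
165 390 [91. 21. 33.] [103  97  91]
262
12 37 [64. 14. 12.] [89. 30. 18.]
18 45 [63. 17. 18.] [89. 31. 24.]
24 33 [61. 24. 24.] [85. 30. 29.]
```

View pics/scene10.png

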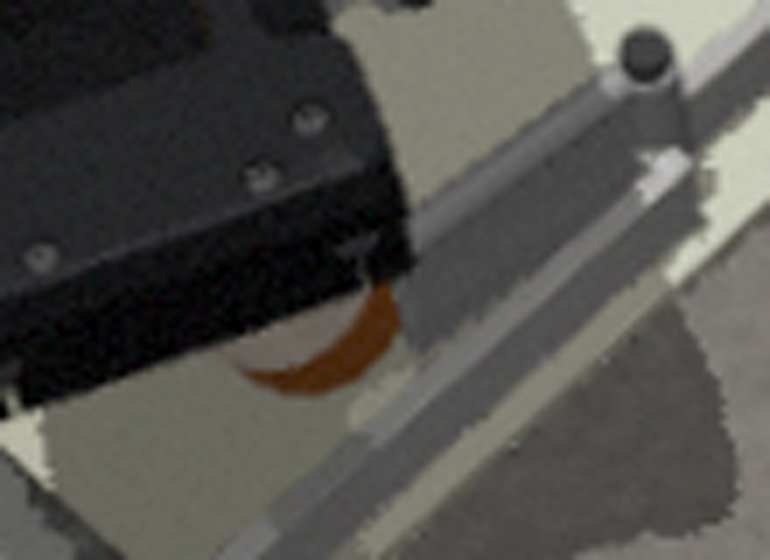

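The crop shows the body near lane x≈82, y≈8 while the cap is at (97, 1). So the bottle has pivoted about the jaw axis by about 13.5° and its base is holding the flap open. I'll turn the tool about the jaw axis, pivoting on the grasp point, to bring it upright again.

Request:
{"method": "step_arm", "body": {"motion": [[[0,0,0,0,0,2,25],[-1.85,1.3,0,3.7,5.3,2,25],[-3.7,2.6,0,7.4,10.6,1.5,25],[-5.5,3.9,0,11,15.9,1,25],[-7.4,5.2,0,14.6,21.2,0,25],[-9.2,6.5,0,18.2,26.4,-1,25],[-11.1,7.8,0,21.8,31.6,-2.5,25],[-11.1,7.8,0,21.8,31.6,-2.5,25],[-11.1,7.8,0,21.8,31.6,-2.5,25]]]}}

```text
time_s: 12.75
position: [0.5127, -0.1833, 0.2513]
tcp_rot: [[-0.133, 0.557, 0.82], [-0.191, 0.797, -0.573], [-0.973, -0.233, 0.0]]
force: [0.2, -0.0, -0.7]
opening: 0.407
```

```bash
cat > look.py <<'E'
from rig import bot
from h import *
import sys
c=bot.capture("scene"); tag=sys.argv[1]
o=np.array([.508,-.1207]);t=np.radians(-100.4);R=np.array([[np.cos(t),np.sin(t)],[-np.sin(t),np.cos(t)]])
W=pts(c);L=np.dstack([((W[...,:2]-o)@R.T)*1000,W[...,2]*1000])
f=c["frame"].astype(int);m=(f[...,0]>f[...,2]*1.7)&(f[...,0]>50)&(L[...,0]>40)&(L[...,0]<140)&(abs(L[...,1])<45)
q=L[m]
for z0 in range(0,100,6):
    s=q[(q[:,2]>=z0)&(q[:,2]<z0+6)]
    if len(s)>3: print(z0,len(s),s.min(0).round(),s.max(0).round())
cv2.imwrite(f"pics/{tag}.png",cv2.resize(c["frame"][300:460,70:260,::-1],None,fx=4,fy=4,interpolation=cv2.INTER_CUBIC)[:600])
s=bot.read_state();p=s["position"]+s["tcp_rot"][:,0]*.1635
print(s["time_s"],s["position"].round(4),"grasp",p.round(4),"lane",R@(p[:2]-o)*1000,s["force"].round(1),s["opening"])
E
python3 look.py a11
```

```text
6 16 [82.  5.  7.] [101.  23.  12.]
12 55 [67.  4. 12.] [102.  25.  18.]
18 54 [72.  9. 18.] [102.  25.  24.]
24 9 [76. 21. 24.] [92. 25. 28.]
12.8 [ 0.5125 -0.1837  0.2514] grasp [ 0.4907 -0.2149  0.0924] lane [ 9.58167242e+01 -2.51628938e-02] [ 1.2  0.2 -1.9] 0.4086024027062817
```

View pics/a11.png

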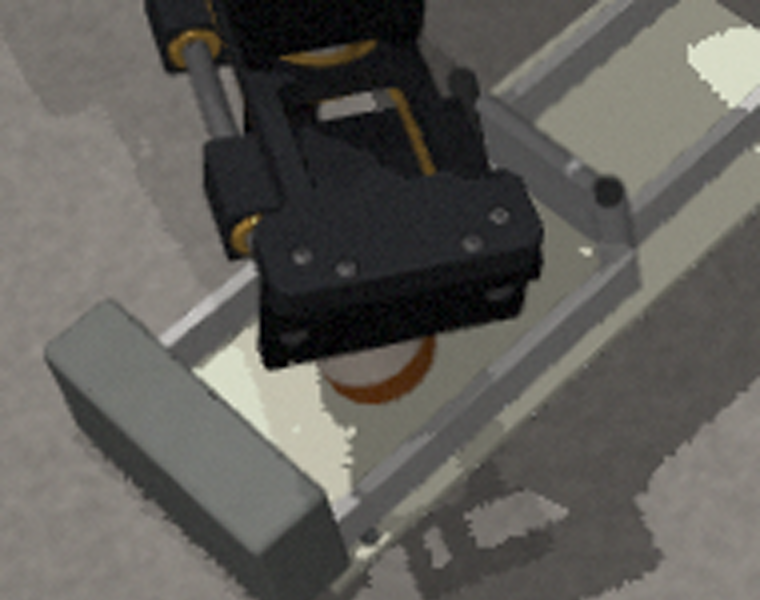

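The flap is now shut across the gate, from (186,322) to (220,348). The bottle looks upright, with its centre at about lane x 95, y 2. I'll lower the last couple of mm and release.

Request:
{"method": "step_arm", "body": {"motion": [[[0,0,0,0,0,-1,25],[0,0,0,0,0,-2,25],[0,0,0,0,0,-2.5,25],[0,0,0,0,0,-2.5,25]]]}}

```text
time_s: 13.13
position: [0.5122, -0.1843, 0.2498]
tcp_rot: [[-0.134, 0.558, 0.819], [-0.192, 0.796, -0.574], [-0.972, -0.234, 0.001]]
force: [-0.7, 1.0, 5.7]
opening: 0.409
```

```bash
python3 look.py a12
```

```text
6 27 [77.  5.  7.] [103.  23.  12.]
12 61 [71.  4. 12.] [104.  24.  18.]
18 39 [73. 11. 18.] [103.  24.  24.]
24 6 [76. 22. 24.] [95. 23. 28.]
13.1833 [ 0.5121 -0.1843  0.2498] grasp [ 0.4902 -0.2158  0.0908] lane [96.70693927 -0.31346835] [0.9 0.9 5.9] 0.40509891348491184
```

View pics/a12.png

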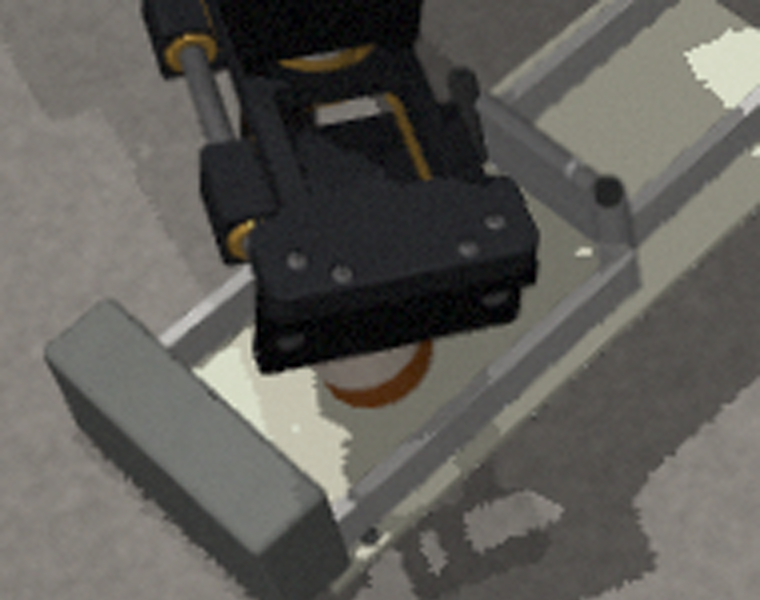

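The base is on the floor with about 6 N of contact. Opening and looking before I withdraw along the tool axis.

Request:
{"method": "step_arm", "body": {"motion": [[[0,0,0,0,0,0,34],[0,0,0,0,0,0,36],[0,0,0,0,0,0,38],[0,0,0,0,0,0,42],[0,0,0,0,0,0,50],[0,0,0,0,0,0,60],[0,0,0,0,0,0,70],[0,0,0,0,0,0,70],[0,0,0,0,0,0,70],[0,0,0,0,0,0,70]]]}}

```text
time_s: 14.02
position: [0.5122, -0.1839, 0.2487]
tcp_rot: [[-0.135, 0.557, 0.819], [-0.192, 0.797, -0.573], [-0.972, -0.235, -0.001]]
force: [0.2, 0.0, 0.1]
opening: 0.783
```

```bash
python3 look.py a13
```

```text
6 48 [69.  1.  7.] [102.  24.  12.]
12 70 [68.  4. 12.] [103.  25.  18.]
18 26 [74.  6. 18.] [102.  24.  22.]
14.0667 [ 0.5122 -0.1839  0.2487] grasp [ 0.4901 -0.2152  0.0897] lane [96.1989849  -0.53526358] [-0.4  0.3 -0. ] 0.7929078615586169
```

View pics/a13.png

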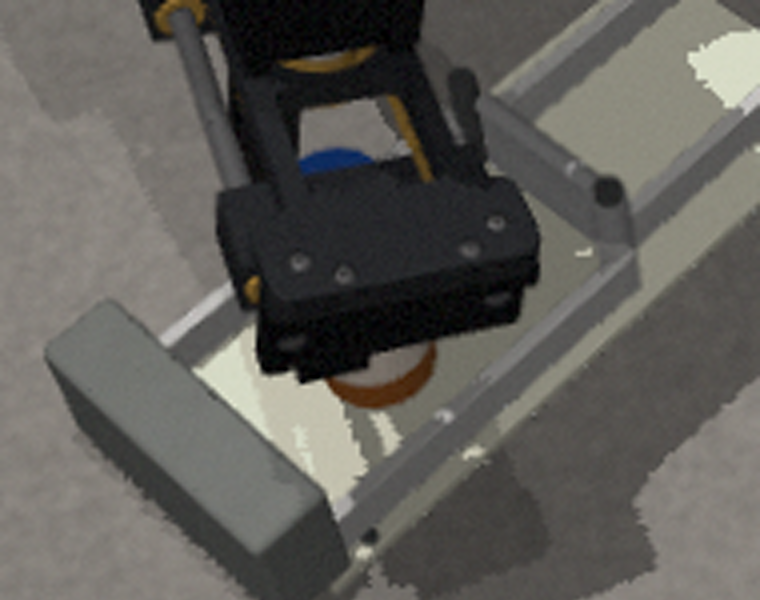

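The bottle is free and standing, with its cap visible at about (155,340) and its base at about (165,397). Withdrawing along the tool axis, then turning away.

Request:
{"method": "step_arm", "body": {"motion": [[[0,0,0,0.7,1,5,70],[0,0,0,2,2.8,14,70],[0,0,0,3.5,5,25,70],[0,0,0,5,7.1,36,70],[0,0,0,7,10,51,70],[0,0,0,9.5,13.5,69,70],[0,0,0,12,17,87,70],[0,0,0,15,21,108,70],[0,0,0,17,24,123,70],[0,0,0,18,26,132,70],[0,0,0,18,26,135,70]]]}}

```text
time_s: 14.98
position: [0.5306, -0.1574, 0.3861]
tcp_rot: [[-0.131, 0.557, 0.82], [-0.194, 0.797, -0.573], [-0.972, -0.234, 0.003]]
force: [0.4, 1.0, -0.1]
opening: 0.808
```

Request:
{"method": "step_arm", "body": {"motion": [[[0,0,0,-4,-12,4,70],[0,0,0,-12,-36,10,70],[0,0,0,-22,-66,15,70],[0,0,0,-32,-100,20,70],[0,0,0,-44,-135,20,70],[0,0,0,-56,-170,20,70],[0,0,0,-68,-205,20,70],[0,0,0,-80,-240,20,70],[0,0,0,-92,-270,20,70],[0,0,0,-100,-290,20,70],[0,0,0,-104,-300,20,70],[0,0,0,-104,-300,20,70]]]}}

```text
time_s: 15.98
position: [0.4242, -0.4604, 0.4026]
tcp_rot: [[-0.137, 0.56, 0.817], [-0.191, 0.795, -0.576], [-0.972, -0.235, -0.002]]
force: [0.9, 0.5, -0.1]
opening: 0.805
```

```bash
python3 look.py a14
python3 - <<'E'
from rig import bot
from h import *
for n in("scene","top"):
    c=bot.capture(n); cv2.imwrite(f"pics/{n}14.png",c["frame"][:,:,::-1]); print(n)
    tops(c,.094,.108); tops(c,.142,.158);
E
```

```text
6 53 [ 68. -42.   6.] [102.  24.  12.]
12 64 [71. -1. 12.] [103.  25.  18.]
18 26 [74.  1. 18.] [102.  25.  23.]
48 71 [69. -2. 48.] [103.  24.  54.]
54 106 [66. -5. 54.] [103.  24.  60.]
60 131 [66. -5. 60.] [101.  24.  66.]
66 31 [80.  7. 66.] [99. 21. 69.]
16.0333 [ 0.4251 -0.4586  0.4027] grasp [ 0.4028 -0.4896  0.2437] lane [381.85374844 -36.91144891] [0.2 0.2 0.4] 0.8052294610203473
scene
0.094 px [419. 110.] n 229 mean [0.5805 0.4871 0.1018] circ [0.5763 0.4973] r 0.0325 rgb [113. 112. 101.]
0.094 px [393. 165.] n 194 mean [0.6035 0.302  0.0959] circ [0.6036 0.3023] r 0.0189 rgb [ 31. 112.  47.]
0.094 px [265. 200.] n 291 mean [0.469  0.1067 0.102 ] circ [0.4608 0.1197] r 0.0264 rgb [84. 46. 18.]
0.094 px [422. 209.] n 238 mean [0.6888 0.2189 0.0954] circ [0.6868 0.2186] r 0.0193 rgb [ 31. 112.  47.]
0.094 px [320. 220.] n 293 mean [0.5619 0.1148 0.0959] circ [0.5606 0.1158] r 0.0189 rgb [ 33. 113.  49.]
0.094 px [361. 238.] n 307 mean [0.6331 0.1107 0.096 ] circ [0.6342 0.1118] r 0.0193 rgb [ 32. 114.  48.]
0.094 px [153. 350.] n 593 mean [ 0.4988 -0.2046  0.1009] circ [ 0.49
[... 302 characters left out ...]
6 0.0957] circ [0.6304 0.1117] r 0.0177 rgb [ 58. 155.  76.]
0.094 px [188. 225.] n 173 mean [0.6017 0.305  0.0955] circ [0.6012 0.3033] r 0.0182 rgb [ 54. 152.  73.]
0.094 px [ 80. 239.] n 286 mean [0.5756 0.4887 0.1035] circ [0.5738 0.4985] r 0.0315 rgb [149. 152. 138.]
0.094 px [296. 251.] n 174 mean [0.5583 0.1163 0.0957] circ [0.5594 0.1157] r 0.0176 rgb [ 61. 159.  80.]
0.094 px [486. 289.] n 373 mean [ 0.4952 -0.2027  0.1003] circ [ 0.4961 -0.2033] r 0.0186 rgb [ 58. 110. 196.]
0.094 px [295. 312.] n 162 mean [0.4541 0.1157 0.1045] circ [0.4577 0.1216] r 0.026 rgb [114.  72.  41.]
0.142 px [289. 308.] n 485 mean [0.4576 0.1215 0.1485] circ [0.4578 0.1217] r 0.0199 rgb [ 64. 116. 203.]
```

View pics/scene14.png

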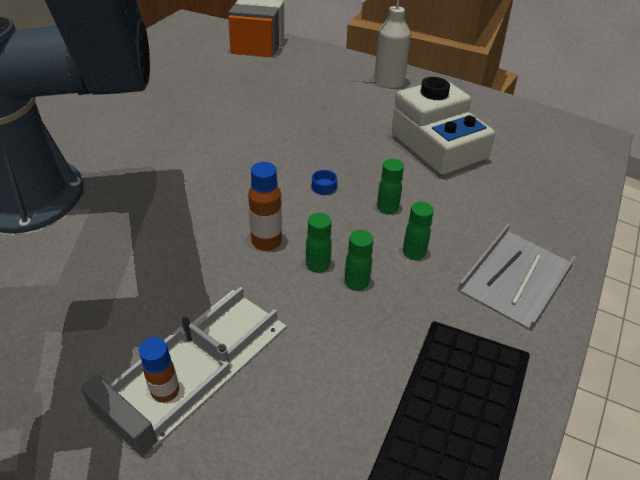

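View pics/top14.png

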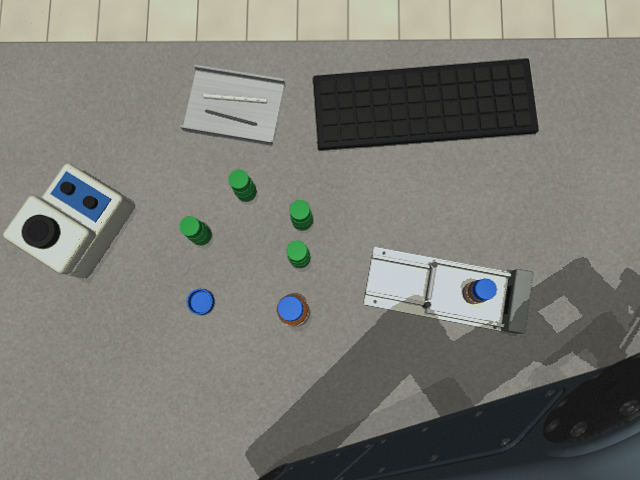

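The bottle stands upright in the bay, with its cap at (153,350) in scene and (486,289) in top. The tall bottle is at (263,171), unmoved. Next I'll zoom in on the flap and compare it with the first picture.

Run:
```python
import cv2,numpy as np
a=cv2.imread("pics/top0.png")[235:345,355:545];b=cv2.imread("pics/top14.png")[235:345,355:545]
cv2.imwrite("pics/cmp.png",np.vstack([cv2.resize(x,None,fx=2.7,fy=2.7,interpolation=cv2.INTER_CUBIC) for x in(a,b)]))
a=cv2.imread("pics/scene0.png")[280:460,70:300];b=cv2.imread("pics/scene14.png")[280:460,70:300]
cv2.imwrite("pics/cmp2.png",np.hstack([cv2.resize(x,None,fx=1.7,fy=1.7,interpolation=cv2.INTER_CUBIC) for x in(a,b)]))
from h import *
c0=pickle.load(open("top0.pkl","rb"))
```

```text
(no output)
```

View pics/cmp.png

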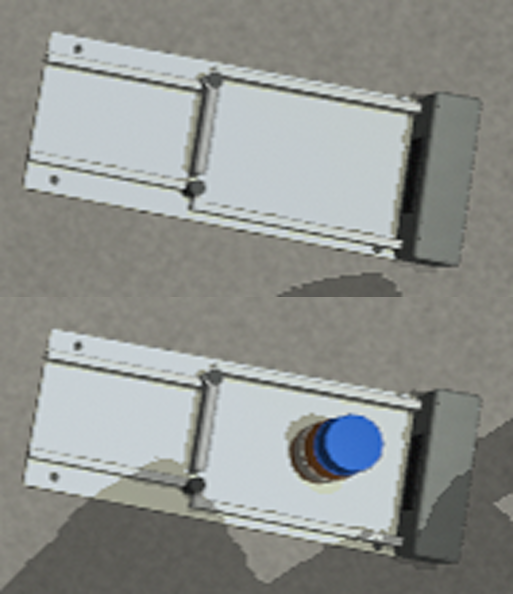

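View pics/cmp2.png

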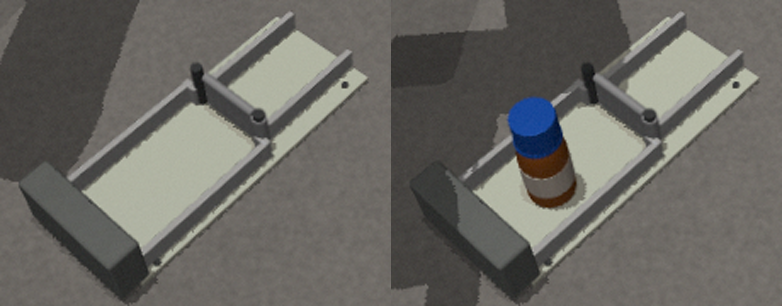

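Before and after, the flap sits in the same shut position. The cap and body centres agree at about lane x 84 mm, so the bottle is upright. Handing in.

```bash
python3 -c "
from rig import bot
print(bot.hand_in()); print(bot.read_state()['time_s'])"
```

```text
the job is handed in; nothing more can be done
None
the job is handed in; nothing more can be done
```

The short amber bottle is standing upright in the bay with the flap shut behind it, and I handed the job in at about 16 s. I gripped it by the cap, set it down and released it in the lane entry. I then regripped it and pushed it along the lane through the flap.

**What went wrong:** during the push the bottle pivoted about 13° in the jaws. Its base lagged behind the cap and held the flap open. I turned the tool about the jaw axis to bring the bottle upright again, and the flap then swung shut. For that short stretch the bottle was not strictly upright. That correction also lifted it about 2 mm before I set it back down.

**Last checks, with the arm well clear:**
- **Bottle:** it stands with its centre about 84 mm past the flap. I had aimed for 97 mm, but this is beyond the 75 mm the flap needs. Its top is about 100–101 mm above the bench, against 102 mm expected, and the cap and body centres line up.
- **Flap:** it looks the same as the initial shut position in both cameras.
- **Other objects:** the tall bottle and the green bottles are where they started, to within the measuring error of about 2 mm.
- **Forces:** the highest wrist force I saw was about 6 N.

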